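# Pack a lemon and snap the lunch box shut

## Task

Put the lemon into the open lunch box, then swing its blue lid over until it is shut on the rim. Then press down each of the four white snap tabs, the two at the front and the one on each side, until every one has clicked down flat, without disturbing the mug, spice jar, jam jar or tumbler.

Things in the scene. Friction and masses are not known exactly. Their poses are not given: they have to be found in the camera images.
- lunch_box: loose clear plastic lunch box, 130 mm deep (x) by 180 mm wide (y) by 72 mm high, 0.5 kg; walls and floor 4 mm thick, so the inside is 122 x 172 mm and 68 mm deep. Origin: centre of its underside. -x is its front (at yaw 0 towards the robot), +x its back, where the lid is hinged. With the lid shut the top of the lid is 78 mm above the underside
- box_floor (a point): centre of the box's inner floor, 4 mm above its underside
- lemon_center (a point): centre of the lemon, 28 mm above its underside as it lies
- lemon: yellow lemon, 78 mm long (x) by 55 mm wide (y) by 56 mm high, 0.11 kg, lying on its side. Origin: underside, below its middle
- lid (a joint): hinge of the blue lid in rad: 0 is shut flat on the rim, 1.57 standing upright, 2.1 leaning back as far as it goes. A stiff hinge: the lid stays at any angle, and about 2 N at its free edge moves it. At the start it stands open at 1.75 to 2.0. Swing it over from behind and press it down
- lid_hinge (a point): middle of the lid's hinge line, on the back rim of the box: 66 mm behind the box's centre (+x of the box) and 72 mm above its underside
- lid_edge (a point): middle of the lid's free edge, on its outer (upper when shut) face, 133 mm from the hinge line. The lid is a plate 134 x 184 mm, 6 mm thick. Its outer face is clear of tabs in a strip 56 mm wide along the lid's centre line near the free edge
- tab_front_left (a joint): snap tab on the lid's rim, on the robot's side, left half, its middle 50 mm left of the lid's centre line, in rad: 0 is standing up (about 13 mm at its tip), 0.40 is snapped down flat on the lid. An over-centre spring: it springs back up when released above half travel (0.20) and snaps down and stays when pushed past it; about 6 N at the pad pushes it over. Pressed further it rests on its stop
- tab_front_left_pad (a point): press point on top of that white tab, near its outer end, 24 mm from the tab's own hinge, which runs along the inner end of the tab. Tab: 44 mm wide along the rim, 34 mm from hinge to tip, with a hooked lip. With the lid shut this point drops about 9 mm as the tab snaps down, to 83.5 mm above the box's underside, and moves about 1 mm
- tab_front_right (a joint): snap tab on the lid's rim, on the robot's side, right half, its middle 50 mm right of the lid's centre line, in rad: 0 is standing up (about 13 mm at its tip), 0.40 is snapped down flat on the lid. An over-centre spring: it springs back up when released above half travel (0.20) and snaps down and stays when pushed past it; about 6 N at the pad pushes it over. Pressed further it rests on its stop
- tab_front_right_pad (a point): press point on top of that white tab, near its outer end, 24 mm from the tab's own hinge, which runs along the inner end of the tab. Tab: 44 mm wide along the rim, 34 mm from hinge to tip, with a hooked lip. With the lid shut this point drops about 9 mm as the tab snaps down, to 83.5 mm above the box's underside, and moves about 1 mm
- tab_right (a joint): snap tab on the lid's rim, middle of the lid's right (-y) side, in rad: 0 is standing up (about 13 mm at its tip), 0.40 is snapped down flat on the lid. An over-centre spring: it springs back up when released above half travel (0.20) and snaps down and stays when pushed past it; about 6 N at the pad pushes it over. Pressed further it rests on its stop
- tab_right_pad (a point): press point on top of that white tab, near its outer end, 24 mm from the tab's own hinge, which runs along the inner end of the tab. Tab: 44 mm wide along the rim, 34 mm from hinge to tip, with a hooked lip. With the lid shut this point drops about 9 mm as the tab snaps down, to 83.5 mm above the box's underside, and moves about 1 mm
- tab_left (a joint): snap tab on the lid's rim, middle of the lid's left (+y) side, in rad: 0 is standing up (about 13 mm at its tip), 0.40 is snapped down flat on the lid. An over-centre spring: it springs back up when released above half travel (0.20) and snaps down and stays when pushed past it; about 6 N at the pad pushes it over. Pressed further it rests on its stop
- tab_left_pad (a point): press point on top of that white tab, near its outer end, 24 mm from the tab's own hinge, which runs along the inner end of the tab. Tab: 44 mm wide along the rim, 34 mm from hinge to tip, with a hooked lip. With the lid shut this point drops about 9 mm as the tab snaps down, to 83.5 mm above the box's underside, and moves about 1 mm
- mug: dark grey mug, 88 mm across, 106 mm high, handle out to 126 mm; origin under it. Bystander
- spice_jar: small glass spice jar with a yellow cap, 45 mm round, 100 mm high; origin under its centre. Bystander
- jam_jar: jam jar with a red cap, 65 mm round, 86 mm high; origin under its centre. Bystander
- tumbler: pink-brown drinking tumbler, 77 mm round, 105 mm high; origin under its centre. Bystander
Things that resemble listed ones, but are neither listed nor needed, are in the scene too. Of the things like the lemon, leave any that is black or green; of the rest the smaller one is meant.

How it is judged:
On the way, in this order (a step that is already met when the one before it is completed fails the run):
1. the lemon lies in the box, let go, while the lid is still open (x of lemon_center in the frame of lunch_box between -0.05 and 0.05 m and y of lemon_center in the frame of lunch_box between -0.075 and 0.075 m and z of lemon_center in the frame of lunch_box between 0.015 and 0.055 m and contact force between the fingers and lemon below 0.2 N and value of joint lid above 0.5 rad), for 0.2 s.
2. the lid is shut on the rim (value of joint lid below 0.06 rad and x of lemon_center in the frame of lunch_box between -0.05 and 0.05 m and y of lemon_center in the frame of lunch_box between -0.075 and 0.075 m and z of lemon_center in the frame of lunch_box between 0.015 and 0.055 m), for 0.2 s.
3. all four tabs are snapped down (value of joint lid below 0.06 rad and value of joint each of tab_front_left, tab_front_right, tab_right, tab_left above 0.34 rad), for 0.2 s.
At the end, for the whole second after the job is handed in: The lemon is inside the box (its centre within 50 mm in x and 75 mm in y of the box's centre, under the rim), the lid is shut (below 0.06 rad), all four tabs are snapped down (above 0.34 of 0.40 rad), and the box stands upright and still on the worktop (all of step 3 and x of lemon_center in the frame of lunch_box between -0.05 and 0.05 m and y of lemon_center in the frame of lunch_box between -0.075 and 0.075 m and z of lemon_center in the frame of lunch_box between 0.015 and 0.055 m and angle between lunch_box's own z axis and vertical below 0.06 rad and height (world z) of lunch_box between -0.01 and 0.01 m and linear speed of lunch_box below 0.02 m/s); the robot touches nothing.
It fails at once if the mug is pushed more than 30 mm or tipped over (distance of mug from where it was at the start of the episode above 0.03 m or angle between mug's own z axis and vertical above 0.5 rad).
It fails at once if the spice jar is pushed more than 30 mm or tipped over (distance of spice_jar from where it was at the start of the episode above 0.03 m or angle between spice_jar's own z axis and vertical above 0.5 rad).
It fails at once if the jam jar is pushed more than 30 mm or tipped over (distance of jam_jar from where it was at the start of the episode above 0.03 m or angle between jam_jar's own z axis and vertical above 0.5 rad).
It fails at once if the tumbler is pushed more than 30 mm or tipped over (distance of tumbler from where it was at the start of the episode above 0.03 m or angle between tumbler's own z axis and vertical above 0.5 rad).
It also fails if it takes over 51 s, if anything falls off the work surface, if the arm or the gripper's body presses on something with over 40 N, if the wrist force passes 120 N, or if a joint passes its speed limit or range.

## Robot

A 6-joint arm with a two-finger parallel gripper is mounted at the origin on a cart in front of the work surface, level with it; the furniture and walls round the work are solid. World frame = base frame: x ahead of the robot, y to its left, z up, the work surface at z = 0. Lengths are in m, angles in rad, forces in N, time in s.
With the tool pointing down it reaches from about 0.275 to 0.975 m from the base axis. Payload 8.4 kg.
Tool frame: the origin (TCP) lies midway between the tips of the shut fingers; the grasp point (between the pads) lies 19 mm behind it; z points along the fingers, y is the direction in which the jaws open and shut (so a half turn about z gives the same grasp; the last joint's range is limited). The gripper opens to 92 mm and grips with 3 to 60 N. Pads are 20 mm wide; open, the fingers measure 128 mm over their backs; the gripper's body (75 mm by 189 mm) begins 69 mm behind the grasp point.
Start: joints at [-1.201, 0.353, 1.633, -0, 1.155, -0.002], TCP at [0.227, -0.582, 0.215] pointing down, gripper open.
Joint ranges: [-2.63, 2.63], [-0.92, 2.1], [0.06, 2.66], [-1.3, 4.44], [0, 2.69], [-3.02, 3.02]. Speed limits (rad/s): [2.22, 2.22, 2.79, 3.14, 3.14, 3.14].

## Interface

Orientations are given as a rotation vector (axis times angle).
In Python, from plant import arm gives the robot as it stands. The module is installed in compiled form; this text tells all that it offers.
- The arm moves only by the shell command python3 -m jog 'ROWS' [FORCE]. ROWS is text: rows parted by semicolons, each of 7 numbers parted by spaces: the shift along the world's x, y, z normalised to -1 to 1, where 1 is 0.5 m, then the turn, a rotation vector about the world's x, y, z normalised to -1 to 1, where 1 is 90 degrees, then the finger opening in mm, from 0 to 91.9. A call has 1 to 8 rows; each row is the pose to reach, as a shift and turn from the pose measured when the call began; what a row does not reach only later rows make up. A row lasts 1/8 s, in which the tool goes at most 62.5 mm and 10.7 degrees, less where a joint would pass 70% of its speed; a pose out of reach is approached as far as the arm can. A call with a number of a shift or a turn outside -1 to 1 is refused whole. A call with a gripper value outside its range is refused whole. The fingers move at their own pace and stop on an object; FORCE is the grip in N (left out, the last holds). Time passes only in rows, so rows that repeat a pose let the fingers close. It gives the time, the measured TCP pose, the force and the opening at its end, in the units of the state.
- arm.state(): the state, without advancing time (a new reading comes with each control period).
- arm.grab_frame(name): name is "side" or "top" or "wrist"; returns a dict with "color" (400x640x3 uint8, red, green, blue), "mtx" (3x3 intrinsics, pixels), "R" (3x3) and "t" (3): a world point X has camera coordinates R X + t; the wrist camera has in their place "tool_from_camera" (4x4, takes a point from camera to tool coordinates, whose origin is the TCP and whose axes are the flange's). Camera axes: x right, y down, z forward; pixel columns grow to the right and rows downward; lengths in m; the calibration is good to about 2 mm. A picture is of the moment at which its call begins: read the wrist's pose just before it. There is no depth.
- arm.hand_in(): hands the job in, once; it reports no verdict.
The state is a dict: "time": time; "joint_pos": joint angles; "joint_vel": joint speeds; "effort": joint torques, N m; "position": TCP position; "tcp_rot": TCP orientation; "wrist_force": force on the tool from outside, world axes, zero at the start; "moment": the same for the moment, N m; "gripper_width": opening from 0.0 (shut) to 1.0 (fully open).
Only numpy, scipy, OpenCV 4.12 (cv2) and the standard library are available. Lean on these libraries where they do the work, as an engineer would, in place of code of your own. Each camera call takes 0.05 s, during which the arm holds its last target. There are 200 camera calls.

## Working session

There is one attempt and no reset: what is moved stays moved. The work goes in short steps, Python scripts to look and compute and a shell command to move; the robot and the scene stay as the last step left them, time stands still between calls to the robot, and variables do not carry over. Pictures are saved under pics/ and viewed, about 8 in all and at most 12, crops included, and the job is handed in when it is done.

```bash
mkdir -p pics; ls
python3 - <<'E'
from plant import arm
import cv2, numpy as np
s=arm.state(); print({k:np.round(v,3).tolist() for k,v in s.items()})
for n in ("top","side"):
    f=arm.grab_frame(n); cv2.imwrite(f"pics/{n}0.png",f["color"][:,:,::-1]); np.savez(f"{n}.npz",**f)
    print(n,f["mtx"].tolist(),(-f["R"].T@f["t"]).round(3),f["R"].round(3).tolist())
E
```

```text
pics
{'time': 0.0, 'joint_pos': [-1.201, 0.354, 1.634, -0.0, 1.155, -0.002], 'joint_vel': [-0.001, 0.0, 0.002, 0.0, 0.0, 0.001], 'effort': [-0.002, -59.385, -33.422, 0.07, 0.024, -0.0], 'position': [0.227, -0.582, 0.214], 'tcp_rot': [-3.086, -0.581, 0.0], 'wrist_force': [-0.405, -0.145, -0.633], 'moment': [0.0, 0.008, 0.011], 'gripper_width': 1.005}
top [[381.65372703260994, 0.0, 318.12809492059984], [0.0, 381.65372703260994, 198.36059444671682], [0.0, 0.0, 1.0]] [0.407 0.021 1.2  ] [[0.001, -1.0, 0.002], [-0.992, -0.002, -0.127], [0.127, -0.002, -0.992]]
side [[371.85790761721273, 0.0, 322.03305200595275], [0.0, 371.85790761721273, 200.14095440984553], [0.0, 0.0, 1.0]] [ 0.394 -0.859  0.667] [[0.977, -0.212, -0.025], [-0.135, -0.525, -0.84], [0.165, 0.824, -0.541]]
```

View pics/top0.png

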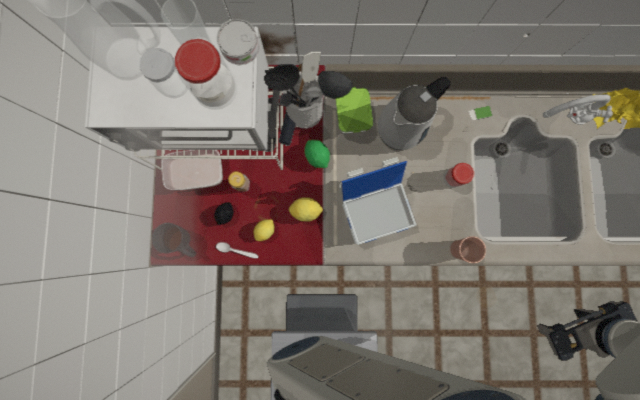

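View pics/side0.png

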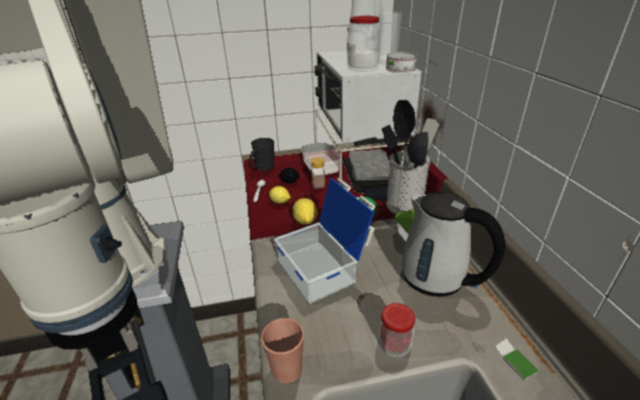

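Top view: the lemon-like things are a small yellow one at (263,230), a larger yellow one at (305,210), a green one at (317,153) and a black one at (224,213). The small yellow one at (263,230) is meant. The box is at about (378,212) with its lid standing open at the back. The mug is at (172,240), the spice jar at (238,181), the jam jar at (461,174) and the tumbler at (468,249).

```bash
cat > h.py <<'E'
import numpy as np, cv2
def cast(f,uv,z):
    uv=np.atleast_2d(uv).astype(float)
    d=(np.c_[uv,np.ones(len(uv))]@np.linalg.inv(f["mtx"]).T)@f["R"]
    c=-f["R"].T@f["t"]
    return c+d*((z-c[2])/d[:,2])[:,None]
def proj(f,X):
    p=(np.atleast_2d(X)@f["R"].T+f["t"])@f["mtx"].T
    return p[:,:2]/p[:,2:]
E
python3 - <<'E'
from h import *
f=dict(np.load("top.npz")); im=np.ascontiguousarray(f["color"][:,:,::-1])
h=cv2.cvtColor(im,cv2.COLOR_BGR2HSV)
m=cv2.inRange(h,(20,110,80),(34,255,255)); m[:, 400:]=0
for c in cv2.findContours(m,0,1)[0]:
    a=cv2.contourArea(c)
    if a>60:
        r=cv2.minAreaRect(c); b=cv2.boxPoints(r)
        w=cast(f,b,0.028); M=cv2.moments(c)
        e=[np.round(w[1]-w[0],3)[:2],np.round(w[2]-w[1],3)[:2]]
        print(a,np.round(r[0]),cast(f,[r[0]],0.028).round(4),cast(f,[[M['m10']/M['m00'],M['m01']/M['m00']]],.028).round(4),[ (x,np.linalg.norm(x).round(3)) for x in e])
m=cv2.inRange(h,(105,150,60),(125,255,255))
for c in cv2.findContours(m,0,1)[0]:
    if cv2.contourArea(c)>150: print("blue",cv2.approxPolyDP(c,2,True)[:,0].tolist())
a=cv2.resize(im[185:255,205:325],None,fx=5,fy=5,interpolation=cv2.INTER_CUBIC)
b=cv2.resize(im[150:250,330:425],None,fx=6,fy=6,interpolation=cv2.INTER_CUBIC)
out=np.zeros((600,570+0,3),np.uint8); out[:b.shape[0],:b.shape[1]]=b
cv2.imwrite("pics/box.png",out); cv2.imwrite("pics/lem.png",a)
for n,p,z in (("mug",(165,240),.1),("spice",(238,180),.1),("jam",(461,174),.086),("tumb",(468,249),.105)): print(n,cast(f,[p],z).round(3))
E
```

```text
308.0 [264. 230.] [[0.4591 0.1864 0.028 ]] [[0.4598 0.1864 0.028 ]] [(array([ 0.   , -0.058]), np.float64(0.058)), (array([-0.061, -0.001]), np.float64(0.061))]
545.5 [305. 209.] [[0.5232 0.059  0.028 ]] [[0.5236 0.0589 0.028 ]] [(array([ 0.059, -0.058]), np.float64(0.083)), (array([-0.058, -0.057]), np.float64(0.081))]
167.5 [237. 180.] [[0.6159 0.2735 0.028 ]] [[0.6161 0.2732 0.028 ]] [(array([ 0.032, -0.03 ]), np.float64(0.044)), (array([-0.035, -0.035]), np.float64(0.049))]
blue [[405, 162], [343, 181], [344, 199], [400, 181]]
mug [[0.427 0.458 0.1  ]]
spice [[0.602 0.254 0.1  ]]
jam [[ 0.623 -0.405  0.086]]
tumb [[ 0.403 -0.407  0.105]]
```

View pics/lem.png

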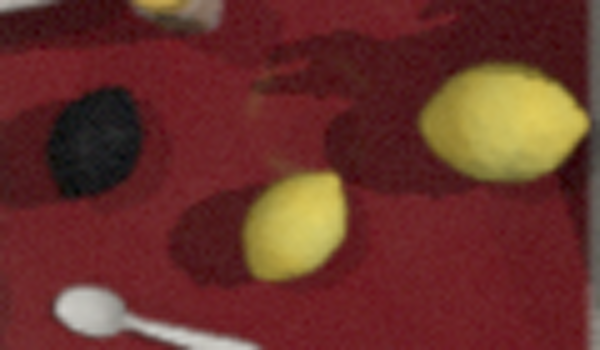

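View pics/box.png

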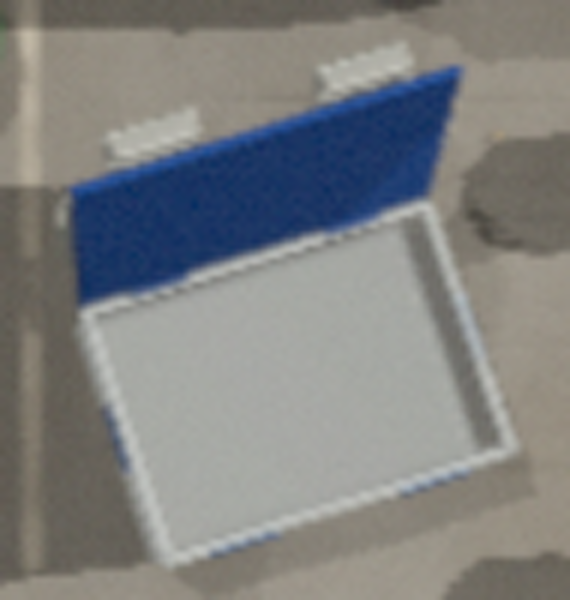

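Lemon crop: the small yellow lemon is at (264,230), clearly smaller than the other yellow one at (305,209), with its long axis running lower-left to upper-right. Box crop: the rim corners are at about (358,244), (416,225), (402,184) and (343,201). The lid's free edge runs (342,181)–(407,161).

Run:
```python
from h import *
from scipy.spatial.transform import Rotation as Ro
from plant import arm
f=dict(np.load("top.npz")); im=np.ascontiguousarray(f["color"][:,:,::-1])
g=lambda c:(np.array(c)+.5)/6-.5+np.array([330,150])
P=cast(f,g([(170,565),(518,450),(430,205),(80,308)]),.072)[:,:2]  # FL FR BR BL
print(P.round(4)); c=P.mean(0)
w=(P[0]-P[1]+P[3]-P[2])/2; d=(P[3]-P[0]+P[2]-P[1])/2
print("c",c.round(4),np.linalg.norm(w),np.linalg.norm(d),"yaw",np.degrees(np.arctan2(w[1],w[0])-np.pi/2),np.degrees(np.arctan2(d[1],d[0])))
yaw=(np.arctan2(w[1],w[0])-np.pi/2+np.arctan2(d[1],d[0]))/2
ex=np.array([np.cos(yaw),np.sin(yaw),0]); ey=np.array([-ex[1],ex[0],0])
O=np.array([*c,0]); H=O+.066*ex+[0,0,.072]
L=g([(72,187),(462,68)]); 
for q in np.arange(1.5,2.11,.1):
    e=H-ex*np.cos(q)*.133+[0,0,.133*np.sin(q)]
    print(round(q,2),proj(f,[e+.092*ey,e-.092*ey]).round(1).tolist(),e.round(3))
print(L.round(1).tolist())
h=cv2.cvtColor(im,cv2.COLOR_BGR2HSV); m=cv2.inRange(h,(20,110,80),(34,255,255)); 
s=np.zeros_like(m); s[212:245,250:282]=m[212:245,250:282]
v,u=np.nonzero(s); X=cast(f,np.c_[u,v],.028)[:,:2]; ev,E=np.linalg.eigh(np.cov(X.T)); print("lemon",X.mean(0),4*np.sqrt(ev),E[:,1],np.degrees(np.arctan2(E[1,1],E[0,1])))
print(Ro.from_rotvec(arm.state()["tcp_rot"]).as_matrix().round(3))
```

```text
[[ 0.4174 -0.0976]
 [ 0.4738 -0.2696]
 [ 0.596  -0.2295]
 [ 0.5439 -0.0544]]
c [ 0.5078 -0.1627] 0.18183702101306012 0.13113009978855117 yaw 17.367709776059616 18.517723106047516
1.5 [[347.6, 198.8], [413.5, 177.7]] [ 0.562 -0.145  0.205]
1.6 [[346.0, 194.1], [411.8, 173.0]] [ 0.574 -0.141  0.205]
1.7 [[344.4, 189.4], [410.1, 168.4]] [ 0.587 -0.137  0.204]
1.8 [[342.8, 184.9], [408.2, 164.0]] [ 0.599 -0.133  0.202]
1.9 [[341.2, 180.6], [406.3, 159.9]] [ 0.611 -0.129  0.198]
2.0 [[339.6, 176.6], [404.3, 156.0]] [ 0.623 -0.125  0.193]
2.1 [[338.1, 172.9], [402.4, 152.5]] [ 0.634 -0.122  0.187]
[[341.6, 180.8], [406.6, 160.9]]
lemon [0.45991841 0.18635621] [0.05553889 0.07309817] [-0.75223882  0.65889055] 138.78468513609758
[[ 0.932  0.363 -0.   ]
 [ 0.363 -0.932  0.001]
 [ 0.    -0.001 -1.   ]]
```

Box at (0.508, −0.163), yaw 18°, lid at about 1.88 rad. Lemon at (0.460, 0.186), long axis at −41°, so the jaws go along 49°.

```bash
python3 -m jog '0.24 0.8 0.06 0 0 0.65 91;0.24 0.8 0.06 0 0 0.65 91;0.24 0.8 0.06 0 0 0.65 91;0.24 0.8 0.06 0 0 0.65 91;0.24 0.8 0.06 0 0 0.65 91;0.24 0.8 0.06 0 0 0.65 91;0.24 0.8 0.06 0 0 0.65 91;0.24 0.8 0.06 0 0 0.65 91' 15
```

```text
time: 1.1
position: [0.3473, -0.1796, 0.2441]
tcp_rot: [-2.405, -2.02, 0.0]
wrist_force: [-0.1, -0.6, 0.5]
gripper_width: 0.991
```

```bash
python3 -m jog '0.225 0.732 -0.2 0 0 0.653 91;0.225 0.732 -0.2 0 0 0.653 91;0.225 0.732 -0.2 0 0 0.653 91;0.225 0.732 -0.2 0 0 0.653 91;0.225 0.732 -0.2 0 0 0.653 91;0.225 0.732 -0.2 0 0 0.653 91;0.225 0.732 -0.2 0 0 0.653 91;0.225 0.732 -0.2 0 0 0.653 91'
python3 - <<'E'
from h import *
from plant import arm
from scipy.spatial.transform import Rotation as Ro
s=arm.state(); f=arm.grab_frame("wrist"); T=f["tool_from_camera"]
Rt=Ro.from_rotvec(s["tcp_rot"]).as_matrix(); print(s["position"],Rt.round(3)[:,1])
Rc=Rt@T[:3,:3]; tc=Rt@T[:3,3]+s["position"]; g=dict(mtx=f["mtx"],R=Rc.T,t=-Rc.T@tc)
im=f["color"][:,:,::-1].copy(); cv2.imwrite("pics/w1.png",im)
m=cv2.inRange(cv2.cvtColor(im,cv2.COLOR_BGR2HSV),(20,110,60),(34,255,255))
for c in cv2.findContours(m,0,1)[0]:
    if cv2.contourArea(c)>500:
        M=cv2.moments(c);p=[M['m10']/M['m00'],M['m01']/M['m00']]
        X=cast(g,c[:,0],.028)[:,:2]; print(p,cast(g,[p],.028),cv2.minAreaRect((X*1000).astype(np.float32)))
E
```

```text
time: 2.1
position: [0.4599, 0.1862, 0.1433]
tcp_rot: [-1.104, -2.939, 0.003]
wrist_force: [-0.2, -0.8, 0.1]
gripper_width: 0.992
[0.45988195 0.18622274 0.14332388] [ 0.658  0.753 -0.002]
[524.2376646861276, 371.7841212434341] [[0.7708069  0.23028854 0.028     ]] ((725.6964111328125, 181.21807861328125), (399.478271484375, 15.374336242675781), 48.91548156738281)
[261.15853799146777, 346.14965986394554] [[0.54552113 0.02531446 0.028     ]] ((550.1727294921875, 25.490968704223633), (81.8913345336914, 36.18977737426758), 48.88851547241211)
[513.976892567684, 320.444731850319] [[0.7041935  0.25789469 0.028     ]] ((701.7264404296875, 255.36561584472656), (34.897457122802734, 84.19510650634766), 65.12106323242188)
[123.36239316239316, 320.4046153846154] [[ 0.42145722 -0.06590016  0.028     ]] ((423.85235595703125, -63.35273742675781), (35.050750732421875, 84.62310791015625), 31.142227172851562)
[275.168776371308, 294.1674922032654] [[0.50796496 0.08249361 0.028     ]] ((504.0599670410156, 80.91629028320312), (71.50582885742188, 22.823625564575195), 48.86833572387695)
[489.52314814814815, 272.09284979423865] [[0.63706717 0.26982105 0.028     ]] ((639.0004272460938, 271.92236328125), (43.28557586669922, 32.674251556396484), 89.26581573486328)
[317.5305095748134, 199.59466623390674] [[0.45934011 0.18568221 0.028     ]] ((460.11444091796875, 184.70370483398438), (62.52036666870117, 62.74580383300781), 7.7411909103393555)
```

View pics/w1.png

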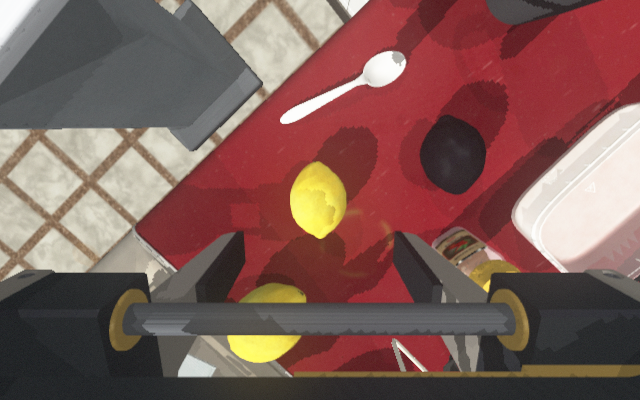

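The lemon is centred between the jaws at (318,200), aligned to within a few degrees, and the neighbours are clear. Descend, grip, lift.

```bash
python3 -m jog '0 0 -0.1 0 0 0 91;0 0 -0.2 0 0 0 91;0 0 -0.264 0 0 0 91;0 0 -0.264 0 0 0 91;0 0 -0.264 0 0 0 30;0 0 -0.264 0 0 0 30;0 0 -0.264 0 0 0 30;0 0 -0.264 0 0 0 30' 15;  python3 -m jog '0 0 0 0 0 0 30;0 0 0 0 0 0 30;0 0 0.1 0 0 0 30;0 0 0.2 0 0 0 30;0 0 0.3 0 0 0 30;0 0 0.35 0 0 0 30;0 0 0.35 0 0 0 30'
```

```text
time: 3.15
position: [0.4598, 0.1854, 0.0123]
tcp_rot: [-1.105, -2.94, 0.002]
wrist_force: [-0.5, -3.8, 8.9]
gripper_width: 0.584
time: 4.03
position: [0.4609, 0.1859, 0.1888]
tcp_rot: [1.105, 2.939, 0.001]
wrist_force: [0.2, 0.8, -1.4]
gripper_width: 0.582
```

```bash
python3 -m jog '0.084 -0.702 0.02 0 0 0.658 30;0.084 -0.702 0.02 0 0 0.658 30;0.084 -0.702 0.02 0 0 0.658 30;0.084 -0.702 0.02 0 0 0.658 30;0.084 -0.702 0.02 0 0 0.658 30;0.084 -0.702 0.02 0 0 0.658 30;0.084 -0.702 0.02 0 0 0.658 30;0.084 -0.702 0.02 0 0 0.658 30'
```

```text
time: 5.03
position: [0.502, -0.1662, 0.1968]
tcp_rot: [0.488, -3.102, -0.005]
wrist_force: [-1.8, 0.4, -1.8]
gripper_width: 0.582
```

```bash
python3 -m jog '0 0.002 -0.1 0 0 0 30;0 0.002 -0.2 0 0 0 30;0 0.002 -0.3 0 0 0 30;0 0.002 -0.352 0 0 0 30;0 0.002 -0.352 0 0 0 30;0 0.002 -0.352 0 0 0 72;0 0.002 -0.352 0 0 0 72;0 0.002 -0.352 0 0 0 72';  python3 -m jog '0 0 0 0 0 0 72;0 0 0 0 0 0 72;0 0 0.1 0 0 0 72;0 0 0.2 0 0 0 72;0 0 0.3 0 0 0 72;0 0 0.4 0 0 0 40;0 0 0.48 0 0 0 0;0 0 0.48 0 0 0 0'
python3 - <<'E'
from h import *
from plant import arm
f=arm.grab_frame("top"); g=arm.grab_frame("side")
a=f["color"][150:250,300:440,::-1]; b=g["color"][170:310,250:420,::-1]
o=np.zeros((500,800,3),np.uint8)
a=cv2.resize(a,(400,286),interpolation=2); b=cv2.resize(b,(400,329),interpolation=2); o[:286,:400]=a; o[:329,400:]=b
cv2.imwrite("pics/placed.png",o[:330])
E
```

```text
time: 6.02
position: [0.5026, -0.1654, 0.0218]
tcp_rot: [-0.487, 3.103, 0.003]
wrist_force: [-0.0, 0.5, -0.9]
gripper_width: 0.782
time: 7.02
position: [0.5043, -0.166, 0.2652]
tcp_rot: [-0.486, 3.098, -0.001]
wrist_force: [0.0, -0.1, 0.2]
gripper_width: 0.481
```

View pics/placed.png

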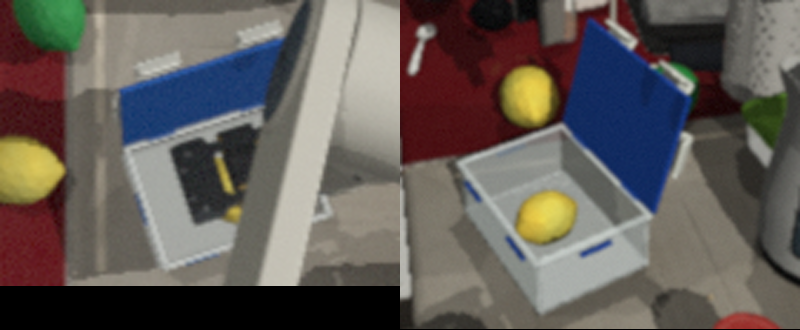

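The lemon lies in the box (side view, original about (482,262)) and the lid is still open. Next I check the clearance behind the lid against the kettle, and the lemon's position.

Run:
```python
from h import *
from plant import arm
t=dict(np.load("top.npz")); s=dict(np.load("side.npz"))
P=[d["mtx"]@np.c_[d["R"],d["t"]] for d in (t,s)]
def tri(a,b):
    X=cv2.triangulatePoints(P[0],P[1],np.array(a,float).reshape(2,1),np.array(b,float).reshape(2,1)); return (X[:3]/X[3]).ravel().round(3)
print("kettle lid",tri((415,103),(443,207)))
for z in (.2,.22,.25): print(z,cast(t,[(415,103),(395,120),(405,140)],z).round(3).tolist())
g=arm.grab_frame("side"); im=g["color"][:,:,::-1]
m=cv2.inRange(cv2.cvtColor(np.ascontiguousarray(im),cv2.COLOR_BGR2HSV),(20,110,60),(34,255,255)); m[:235]=0;m[:,350:]=0
v,u=np.nonzero(m); X=cast(s,[(u.mean(),v.mean())],.032)[0]
d=X[:2]-[.508,-.163]; a=np.radians(18); print(len(u),X,"box frame",d@[np.cos(a),np.sin(a)],d@[-np.sin(a),np.cos(a)])
```

```text
kettle lid [ 0.794 -0.243  0.201]
0.2 [[0.798, -0.244, 0.2], [0.75, -0.189, 0.2], [0.694, -0.214, 0.2]]
0.22 [[0.79, -0.239, 0.22], [0.743, -0.184, 0.22], [0.688, -0.21, 0.22]]
0.25 [[0.778, -0.231, 0.25], [0.733, -0.178, 0.25], [0.68, -0.202, 0.25]]
439 [ 0.50173447 -0.16596639  0.032     ] box frame -0.006875541222666418 -0.0008850493251082273
```

```bash
python3 -m jog '0.1 0.032 0.01 0 0 0 0;0.2 0.065 0.01 0 0 0 0;0.284 0.096 0.01 0 0 0 0;0.284 0.096 0.01 0 0 0 0;0.284 0.096 0.01 0 0 0 0;0.284 0.096 -0.1 0 0 0 0;0.284 0.096 -0.2 0 0 0 0;0.284 0.096 -0.2 0 0 0 0'
```

```text
time: 8.18
position: [0.6398, -0.1172, 0.1571]
tcp_rot: [0.485, -3.095, -0.009]
wrist_force: [-0.3, -0.6, 0.5]
gripper_width: 0.003
```

```bash
python3 -m jog '-0.02 -0.006 0.01 0 0 0 0;-0.04 -0.013 0.016 0 0 0 0;-0.055 -0.018 0.016 0 0 0 0;-0.07 -0.023 0.016 0 0 0 0;-0.085 -0.028 0.016 0 0 0 0;-0.1 -0.032 0.016 0 0 0 0;-0.112 -0.036 0.016 0 0 0 0;-0.124 -0.04 0.016 0 0 0 0'
cat > look.py <<'E'
import sys
from h import *
from plant import arm
f=arm.grab_frame("top"); g=arm.grab_frame("side")
o=np.zeros((330,800,3),np.uint8)
o[:286,:400]=cv2.resize(f["color"][150:250,300:440,::-1],(400,286),interpolation=2); o[:329,400:]=cv2.resize(g["color"][170:310,250:420,::-1],(400,329),interpolation=2)
cv2.imwrite(f"pics/{sys.argv[1]}.png",o); np.savez(f"{sys.argv[1]}_t.npz",**f); np.savez(f"{sys.argv[1]}_s.npz",**g)
E
python3 look.py l1
```

```text
time: 9.18
position: [0.5774, -0.1372, 0.1651]
tcp_rot: [0.485, -3.095, -0.009]
wrist_force: [2.1, 0.5, 1.5]
gripper_width: 0.008
```

View pics/l1.png

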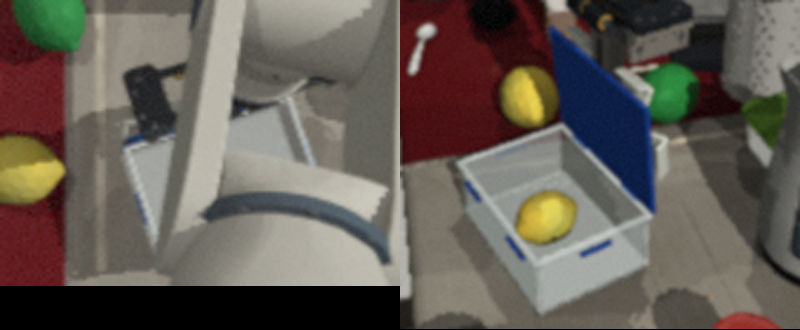

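```bash
python3 -m jog '-0.046 -0.015 0.01 0 0 0 0;-0.084 -0.027 0.02 0 0 0 0;-0.122 -0.04 0.006 0 0 0 0;-0.16 -0.052 -0.03 0 0 0 0;-0.188 -0.061 -0.07 0 0 0 0;-0.213 -0.069 -0.11 0 0 0 0;-0.224 -0.073 -0.14 0 0 0 0;-0.224 -0.073 -0.15 0 0 0 0'
```

```text
time: 10.28
position: [0.464, -0.1739, 0.0892]
tcp_rot: [0.483, -3.093, -0.01]
wrist_force: [-0.8, 0.4, 1.0]
gripper_width: 0.007
```

```bash
python3 -m jog '0 0 -0.01 0 0 0 0;0 0 -0.02 0 0 0 0;0 0 -0.026 0 0 0 0;0 0 -0.03 0 0 0 0;0 0 -0.03 0 0 0 0;0 0 -0.03 0 0 0 0'
```

```text
time: 11.02
position: [0.4647, -0.174, 0.0776]
tcp_rot: [0.484, -3.094, -0.009]
wrist_force: [-12.6, 4.8, 46.5]
gripper_width: 0.004
```

```bash
python3 -m jog '0 0 0.05 0 0 0 0;0 0 0.15 0 0 0 0;0.05 0.01 0.25 0 0 0 0;0.08 0.02 0.35 0 0 0 0;0.08 0.02 0.44 0 0 0 0;0.08 0.02 0.44 0 0 0 0;0.08 0.02 0.44 0 0 0 0'
python3 - <<'E'
from h import *
from plant import arm
from scipy.spatial.transform import Rotation as Ro
s=arm.state(); f=arm.grab_frame("wrist"); T=f["tool_from_camera"]
Rt=Ro.from_rotvec(s["tcp_rot"]).as_matrix()
Rc=Rt@T[:3,:3]; tc=Rt@T[:3,3]+s["position"]; np.savez("w2.npz",mtx=f["mtx"],R=Rc.T,t=-Rc.T@tc,color=f["color"])
cv2.imwrite("pics/w2.png",f["color"][:,:,::-1]); print(s["position"],s["wrist_force"])
E
python3 look.py l2
```

```text
time: 11.9
position: [0.5044, -0.1638, 0.297]
tcp_rot: [0.484, -3.093, -0.01]
wrist_force: [-0.8, 0.6, -0.8]
gripper_width: 0.007
[ 0.50443802 -0.16379058  0.29696519] [-0.76854248  0.55669456 -0.82011252]
```

View pics/w2.png

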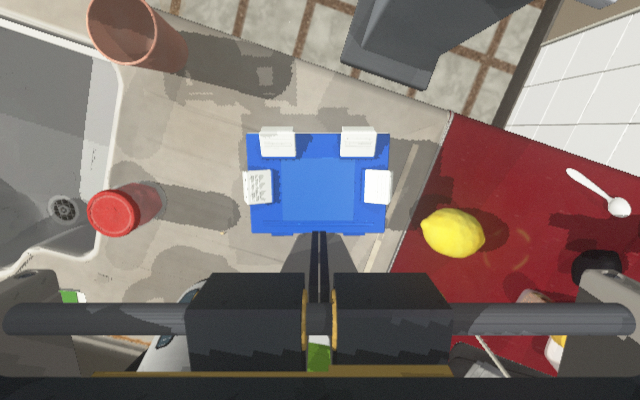

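The lid is shut. The tabs are at pixels front right (278,141), front left (358,141), right (257,187) and left (378,187), all standing. Next I cast them to positions.

Run:
```python
from h import *
f=dict(np.load("w2.npz")); im=np.ascontiguousarray(f["color"][:,:,::-1])
h=cv2.cvtColor(im,cv2.COLOR_BGR2HSV)
b=cv2.inRange(h,(100,130,60),(130,255,255)); w=cv2.inRange(h,(0,0,175),(179,50,255))
roi=np.zeros_like(b); roi[115:245,230:410]=255
a=np.radians(18); ex=np.array([np.cos(a),np.sin(a)]); ey=np.array([-ex[1],ex[0]]); c=np.array([.508,-.163])
def bf(X): return np.c_[(X[:,:2]-c)@ex,(X[:,:2]-c)@ey]*1000
cn=max(cv2.findContours(b&roi,0,1)[0],key=cv2.contourArea)
hull=cv2.approxPolyDP(cv2.convexHull(cn),4,True)[:,0]; print("lid",hull.tolist(),bf(cast(f,hull,.078)).round(0).tolist())
for cn in cv2.findContours(w&roi,0,1)[0]:
    if cv2.contourArea(cn)>150:
        r=cv2.minAreaRect(cn); q=cv2.boxPoints(r)
        print(cv2.contourArea(cn),np.round(r[0]),bf(cast(f,q,.086)).round(0).tolist(),"centre",bf(cast(f,[r[0]],.086)).round(1),cast(f,[r[0]],.086).round(4))
```

```text
lid [[389, 135], [383, 231], [252, 232], [247, 134]] [[-64.0, 92.0], [65.0, 90.0], [65.0, -90.0], [-66.0, -89.0]]
560.5 [370. 236.] [[59.0, 30.0], [60.0, 113.0], [81.0, 114.0], [81.0, 30.0]] centre [[70.3 71.8]] [[ 0.5527 -0.073   0.086 ]]
971.5 [381. 194.] [[42.0, 61.0], [-22.0, 61.0], [-20.0, 106.0], [45.0, 107.0]] centre [[10.8 83.9]] [[ 0.4923 -0.0799  0.086 ]]
3010.0 [328. 136.] [[-39.0, -89.0], [-89.0, -86.0], [-88.0, 113.0], [-38.0, 117.0]] centre [[-63.7  13.7]] [[ 0.4432 -0.1697  0.086 ]]
2761.0 [264. 180.] [[-89.0, -106.0], [-88.0, -24.0], [80.0, -28.0], [80.0, -119.0]] centre [[ -8.7 -69.3]] [[ 0.5211 -0.2316  0.086 ]]
```

Run:
```python
from h import *
f=dict(np.load("w2.npz"))
a=np.radians(18); ex=np.array([np.cos(a),np.sin(a)]); ey=np.array([-ex[1],ex[0]]); c=np.array([.508,-.163])
bf=lambda X: np.c_[(X[:,:2]-c)@ex,(X[:,:2]-c)@ey]*1000
for n,p in dict(FR=[(278,127),(278,157),(262,141),(295,141)],FL=[(358,127),(358,157),(341,141),(376,141)],R=[(243,187),(272,187),(257,170),(257,203)],L=[(392,187),(364,187),(378,169),(378,203)]).items():
    print(n,bf(cast(f,p[:1],.093)).round(0).tolist(),bf(cast(f,p[1:],.082)).round(0).tolist())
for n,xy in dict(FR=(-.061,-.05),FL=(-.061,.05),R=(0,-.086),L=(0,.086)).items(): print(n,(c+xy[0]*ex+xy[1]*ey).round(4))
```

```text
FR [[-74.0, -47.0]] [[-37.0, -50.0], [-57.0, -69.0], [-57.0, -28.0]]
FL [[-74.0, 50.0]] [[-36.0, 52.0], [-57.0, 30.0], [-56.0, 75.0]]
R [[-0.0, -95.0]] [[2.0, -59.0], [-21.0, -78.0], [23.0, -80.0]]
L [[1.0, 95.0]] [[3.0, 61.0], [-21.0, 79.0], [24.0, 81.0]]
FR [ 0.4654 -0.2294]
FL [ 0.4345 -0.1343]
R [ 0.5346 -0.2448]
L [ 0.4814 -0.0812]
```

```bash
python3 -m jog '-0.078 -0.131 -0.1 0 0 0 0;-0.078 -0.131 -0.22 0 0 0 0;-0.078 -0.131 -0.34 0 0 0 0;-0.078 -0.131 -0.37 0 0 0 0;-0.078 -0.131 -0.39 0 0 0 0;-0.078 -0.131 -0.41 0 0 0 0;-0.078 -0.131 -0.428 0 0 0 0;-0.078 -0.131 -0.434 0 0 0 0'
```

```text
time: 13.05
position: [0.4662, -0.2298, 0.0821]
tcp_rot: [0.484, -3.093, -0.009]
wrist_force: [-13.8, 6.1, 51.5]
gripper_width: 0.001
```

```bash
python3 -m jog '0 0 0.08 0 0 0 0;-0.03 0.09 0.1 0 0 0 0;-0.063 0.191 0.09 0 0 0 0;-0.063 0.191 0.08 0 0 0 0;-0.063 0.191 0.04 0 0 0 0;-0.063 0.191 0.02 0 0 0 0;-0.063 0.191 0.003 0 0 0 0;-0.063 0.191 -0.001 0 0 0 0'
```

```text
time: 14.05
position: [0.4354, -0.1348, 0.0826]
tcp_rot: [0.484, -3.094, -0.008]
wrist_force: [-10.3, 2.4, 36.5]
gripper_width: 0.003
```

```bash
python3 -m jog '0 0 0.08 0 0 0 0;0.05 0.055 0.1 0 0 0 0;0.093 0.103 0.09 0 0 0 0;0.093 0.103 0.08 0 0 0 0;0.093 0.103 0.04 0 0 0 0;0.093 0.103 0.02 0 0 0 0;0.093 0.103 0.003 0 0 0 0;0.093 0.103 -0.002 0 0 0 0'
```

```text
time: 15.05
position: [0.4817, -0.0838, 0.0827]
tcp_rot: [0.483, -3.093, -0.009]
wrist_force: [-10.6, 1.7, 38.5]
gripper_width: 0.004
```

```bash
python3 -m jog '0 0 0.08 0 0 0 0;0.035 -0.106 0.12 0 0 0 0;0.07 -0.212 0.12 0 0 0 0;0.105 -0.318 0.1 0 0 0 0;0.105 -0.318 0.06 0 0 0 0;0.105 -0.318 0.03 0 0 0 0;0.105 -0.318 0.005 0 0 0 0;0.105 -0.318 -0.002 0 0 0 0'
python3 -m jog '0 0 0 0 0 0 0;0 0 0.08 0 0 0 0;-0.03 0.08 0.2 0 0 0 0;-0.06 0.158 0.32 0 0 0 0;-0.06 0.158 0.43 0 0 0 0;-0.06 0.158 0.43 0 0 0 0;-0.06 0.158 0.43 0 0 0 0'
python3 - <<'E'
from h import *
from plant import arm
f=arm.grab_frame("wrist"); g=arm.grab_frame("side")
o=np.zeros((400,800,3),np.uint8)
o[:,:480]=cv2.resize(f["color"][100:250,230:410,::-1],(480,400),interpolation=2); o[:264,480:]=cv2.resize(g["color"][170:310,250:420,::-1],(320,264),interpolation=2)
cv2.imwrite("pics/fin.png",o); print(arm.state()["position"],arm.state()["wrist_force"])
E
```

```text
time: 16.05
position: [0.5343, -0.2427, 0.0827]
tcp_rot: [0.484, -3.093, -0.008]
wrist_force: [-9.3, 0.0, 32.1]
gripper_width: 0.006
time: 16.92
position: [0.5044, -0.1633, 0.298]
tcp_rot: [0.486, -3.094, -0.007]
wrist_force: [1.0, 0.0, -0.6]
gripper_width: 0.005
[ 0.50350493 -0.16343195  0.29592895] [ 0.07804533 -0.2196055  -0.0819727 ]
```

View pics/fin.png

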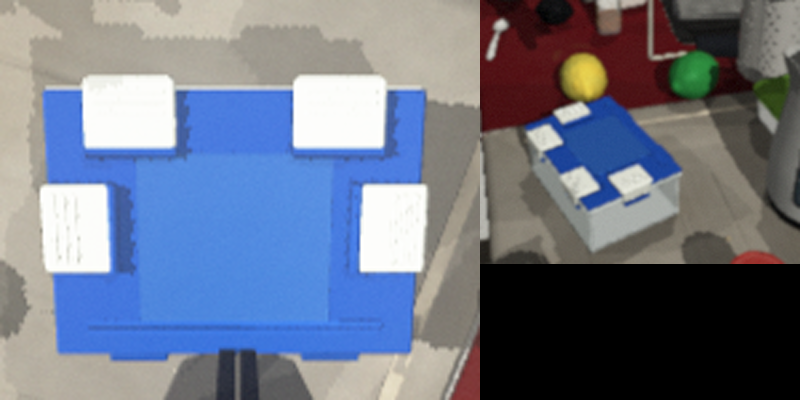

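Wrist crop: all four tabs lie over the rim. I compare the side view before and after pressing to confirm they are flat.

Run:
```python
from h import *
from plant import arm
a=np.load("l2_s.npz")["color"]; b=arm.grab_frame("side")["color"]
o=np.hstack([cv2.resize(x[215:310,270:365,::-1],(400,400),interpolation=2) for x in (a,b)])
cv2.imwrite("pics/cmp.png",o)
```

```text
(no output)
```

View pics/cmp.png

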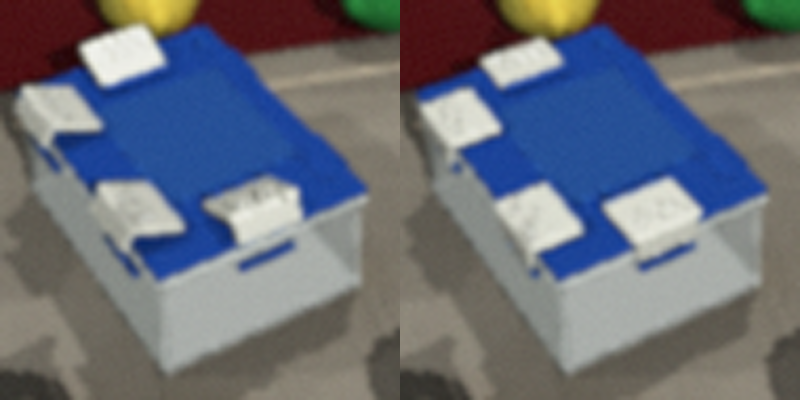

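Before (left) all four tabs stand up. After (right) all four lie flat on the shut lid, and the box has not moved. The robot is clear of everything.

```bash
python3 -c "
from plant import arm
arm.hand_in()"
```

```text
the job is handed in; nothing more can be done
```

I put the smaller yellow lemon in the box, swung the lid shut from behind, pressed down all four snap tabs, and handed the job in at about 17 s of the 51 s allowed.

- **Lemon:** after release it lay about 7 mm from the box's centre, with the lid still open. I didn't measure it again once the lid was shut.
- **Lid and tabs:** the before-and-after side view shows the lid shut and all four tabs going from standing to flat. Each press ended with the fingertips about 82.5 mm above the worktop, at the flat-tab height of 83.5 mm to within about a millimetre. The box didn't visibly move.
- **Forces:** the highest wrist force I read was about 53 N, on the first tab, against the 120 N limit. At hand-in the gripper was well above the box, with no force on it.
- **Bystanders:** the arm's path stayed clear of the mug, spice jar, jam jar and tumbler, but I didn't re-measure their positions at the end.

No check failed. One colour mask merged the tabs with the background, so I placed them from pixel positions read off the picture; these matched the given dimensions to within a few millimetres.

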